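Close the capsule filler and hold it pressed

TASK

Pull the long stop pin up out of the capsule filler and stand it in the steel cup, letting go of it there. Then take the cap plate by its black grip, fit it over the filler's two dowels (either way round) and press it fully down against the sprung bed until it sits on its stops. Finish with the robot still holding the plate pressed fully down, and leave the two bottles and the carton where they are.

Things in the scene. Friction and masses are not known exactly. Their poses are not given: they have to be found in the camera images.
- filler: Manual capsule filler, fixed to the bench: white plastic base 170 x 110 x 34 mm (x, y, z). Origin at the centre of its underside, on the bench; z up. Two upright dowels stand at x = +60 and -60 mm, y = 0. Between them a sprung aluminium bed, 92 x 80 mm, its top 48 mm above the origin when up, with a 24 x 40 mm opening in the middle over the stop pin's socket.
- dowel_a (a point): Tapered top of the steel dowel at the filler's x = +60 mm, 72 mm above the filler's origin. Both dowels are alike: 10 mm in diameter up to 64 mm above the origin, tapering to 4 mm at the top. Round each one's foot is a fixed collar 24 mm across, its top 42 mm above the origin: the plate's stops.
- dowel_b (a point): Top of the other dowel, at the filler's x = -60 mm, 72 mm above the filler's origin.
- socket (a point): Mouth of the stop pin's socket, at the filler's centre, 34 mm above its origin; 14 mm across, 25 mm deep.
- bed (a joint): How far the filler's sprung bed is pressed down, m: 0 when up, 0.006 when the plate is on the collars, a firm stop. It starts to move at about 5 N and needs about 11 N in all (plate's weight of 2 to 3 N included) to reach the collars; the plate's weight alone does not move it, and it springs back when let go.
- plate_grip (a point): Centre of the upright black grip of the loose cap plate, 36 mm above the plate's underside. Grip 60 mm long (x), 20 mm thick (y), 48 mm tall, on the middle of a flat aluminium plate 150 x 90 x 12 mm, about 0.25 kg, lying on the bench beside the filler. On the dowels this point is over the filler's centre, 84 mm above its origin with the bed up, 78 mm on the collars.
- hole_a (a point): Centre, at the underside, of the plate's hole at x = +60 mm from the grip: through, 12.5 mm across. The plate is the same turned half round.
- hole_b (a point): Centre, at the underside, of the plate's other hole, at x = -60 mm from the grip.
- pin_knob (a point): Centre of the knob of the loose stop pin, which stands in the filler's socket leaning up to 5 degrees: 140 mm long, about 0.1 kg, steel shank 12 mm in diameter and 112 mm long, round black knob on top 22 mm in diameter and 28 mm tall. This point is 126 mm above the pin's foot; z runs up the pin. While the pin is in, the plate cannot be fitted.
- pin_foot (a point): The centre of the stop pin's lower end face.
- cup_in (a point): Open steel cup, loose, standing on the bench on the other side of the filler from the plate, 85 mm tall, 84 mm across the rim, wall 3 mm, about 0.3 kg. This point is the centre of its inner floor, 4 mm above the bench; z up.
- tall_bottle: White pill bottle, 64 mm across, 120 mm tall, bystander; origin at the centre of its underside.
- short_bottle: White pill bottle, 48 mm across, 75 mm tall, bystander; origin at the centre of its underside.
- carton: Small cardboard carton, 60 x 90 x 40 mm, bystander; origin at the centre of its underside.
Things that resemble listed ones, but are neither listed nor needed, are in the scene too. What is shaped like the part that bears plate_grip but red is not meant.

How it is judged (in metres and radians):
On the way, in this order (a step that is already met when the one before it is completed fails the run):
1. the stop pin stands in the upright cup, let go (horizontal distance between pin_foot and cup_in below 0.042 m and z of pin_foot in the frame of cup_in below 0.03 m and angle between cup_in's own z axis and vertical below 0.15 rad and height (world z) of cup_in below 0.02 m and contact force between the fingers and pin below 0.1 N), for 0.2 s.
2. the plate is on both dowels, down on the bed (x of plate_grip in the frame of filler between -0.0035 and 0.0035 m and y of plate_grip in the frame of filler between -0.0035 and 0.0035 m and angle between the x axis of plate_grip and the x axis of filler, either way round below 0.07 rad and angle between plate_grip's own z axis and vertical below 0.06 rad and z of plate_grip in the frame of filler below 0.0855 m), for 0.2 s.
At the end, for the whole second after the job is handed in: Plate on both dowels (within 3.5 mm, level within 0.06 rad), within 1.5 mm of its stops, bed down 4.7 mm or more, fingers still bearing on it; pin let go in the upright cup, its foot within 30 mm of the cup's floor (all of step 1 and x of plate_grip in the frame of filler between -0.0035 and 0.0035 m and y of plate_grip in the frame of filler between -0.0035 and 0.0035 m and angle between the x axis of plate_grip and the x axis of filler, either way round below 0.07 rad and angle between plate_grip's own z axis and vertical below 0.06 rad and z of plate_grip in the frame of filler below 0.0795 m and value of joint bed above 0.0047 m and contact force between the fingers and plate above 2 N); the arm keeps its last pose, push and grip.
It fails at once if the tall bottle is pushed more than 40 mm or tipped over (distance of tall_bottle from where it was at the start of the episode above 0.04 m or angle between tall_bottle's own z axis and vertical above 0.5 rad).
It fails at once if the short bottle is pushed more than 40 mm or tipped over (distance of short_bottle from where it was at the start of the episode above 0.04 m or angle between short_bottle's own z axis and vertical above 0.5 rad).
It fails at once if the carton is pushed more than 40 mm or tipped over (distance of carton from where it was at the start of the episode above 0.04 m or angle between carton's own z axis and vertical above 0.5 rad).
It also fails if it takes over 62 s, if anything falls off the work surface, if the arm or the gripper's body presses on something with over 40 N, if the wrist force passes 120 N, or if a joint passes its speed limit or range.

ROBOT

A 6-joint arm with a two-finger parallel gripper is mounted at the origin on the work surface. World frame = base frame: x ahead of the robot, y to its left, z up, the work surface at z = 0. Lengths are in m, angles in degrees, forces in N, time in s.
With the tool pointing down it reaches from about 0.35 to 0.875 m from the base axis. Payload 4.2 kg.
Tool frame: the origin (TCP) lies at the very end of the fingers, on their centre line; the grasp point (between the pads) lies 19 mm behind it; z points along the fingers, y is the line along which they close (so a half turn about z gives the same grasp; the last joint's range is limited). The gripper opens to 87 mm and grips with 3 to 60 N. Pads are 19 mm wide; open, the fingers measure 117 mm over their backs; the gripper's body (75 mm by 190 mm) begins 51 mm behind the grasp point.
Start: joints at [78.415, 22.042, 0.453, 0, -68.411, -14.817], TCP at [0.278, 0.56, 0.223] pointing down, gripper open.
Joint ranges: [-179.83, 179.83], [-69.29, 118.12], [-61.27, 80.66], [-181.25, 117.63], [-171.15, -9.14], [-177.46, 177.46]. Speed limits (degrees/s): [159.86, 159.86, 180, 180, 180, 180].

INTERFACE

Orientations are given as a 3x3 rotation matrix whose columns are the frame's x, y, z axes.
In Python, from plant import * gives the robot as it stands.
- The arm moves only by the shell command python3 -m crank 'ROWS' [FORCE]. ROWS is JSON, a list of rows, each an object of numbers: "ax", "ay", "az": the turn, a rotation vector about the tool's x, y, z in degrees; "dx", "dy", "dz": the shift along the tool's x, y, z in cm; "jaw": the opening, from 0 (shut) to 1 (fully open). In form: [{"ax": .., "ay": .., "az": .., "dx": .., "dy": .., "dz": .., "jaw": ..}, ...]. A call has exactly 10 rows; each row shifts and turns the commanded pose from where the row before left it, along the tool's axes as they then stand; what a row does not reach is not made up. A row lasts 1/12 s, in which the tool goes at most 41.7 mm and 7.16 degrees, less where a joint would pass 70% of its speed; a pose out of reach is approached as far as the arm can. A call with a gripper value outside its range is refused whole. The fingers move at their own pace and stop on an object; FORCE is the grip in N (left out, the last holds). Time passes only in rows, so rows that do not move let the fingers close, or fill a call up. It gives the time, the measured TCP pose, the force, the opening and the grip force at its end, in the units of the state.
- read_state(): the state, without advancing time (a new reading comes with each control period).
- snapshot(name): name is "scene" or "top" or "wrist"; returns (picture, depth): 384x512x3 uint8, red, green, blue; 384x512 float32, m along the optical axis (not along the pixel's ray), 0 where there is no reading.
- camera_params(name): a dict with "camera_matrix" (3x3 intrinsics, pixels), "extrinsics" (4x4, takes a point from camera to world coordinates); the wrist camera has in their place "hand_eye" (4x4, takes a point from camera to tool coordinates, whose origin is the TCP and whose axes are the flange's). Camera axes: x right, y down, z forward; pixel columns grow to the right and rows downward; lengths in m; the calibration is good to about 2 mm. A picture is of the moment at which its call begins: read the wrist's pose just before it. camera_params takes no time and is no camera call.
- sign_off(): hands the job in; it is judged then, once.
Trained networks look in the newest picture that a camera, given by its name, has taken for a name from the list of things; names that differ only in an ending like _2 or _b are one class to them, and where a whole thing is asked for, a point or a joint stands for the part that bears it (a point fixed in the world has none). Each returns a list of dicts, best first, with "p" (0 to 1); they miss things now and then, are a little off and sometimes report something else, mostly with a low value. They report only what shows in the picture. A call takes as long as a camera call. They do not tell look-alikes from the thing itself.
- recognise(camera, target): "xyz" ([x, y, z] in m, in world coordinates, good to about 4 mm: the middle of the surface that is visible of it).
- regions_of(camera, target): "mask" (384x512 bool, what is visible of it).
The state is a dict: "clock": time; "joint_pos": joint angles; "joint_velocities": joint speeds; "joint_torque": joint torques, N m; "position": TCP position; "tcp_rot": TCP orientation; "contact_force": force on the tool from outside, world axes, zero at the start; "torque": the same for the moment, N m; "grip_width": opening from 0.0 (shut) to 1.0 (fully open); "grasp_force": force on a finger pad.
Only numpy, scipy, OpenCV 4.12 (cv2) and the standard library are available. Lean on these libraries where they do the work, as an engineer would, in place of code of your own. Each camera call takes 0.05 s, during which the arm holds its last target. There are 200 camera calls.

## Working session

There is one attempt and no reset: what is moved stays moved. The work goes in short steps, Python scripts to look and compute and a shell command to move; the robot and the scene stay as the last step left them, time stands still between calls to the robot, and variables do not carry over. Pictures are saved under pics/ and viewed, at most 10 in all, crops included, and the job is handed in when it is done.

```bash
mkdir -p pics; ls
cat > h.py <<'E'
import numpy as np, cv2
from plant import *
def world(cam,us,vs,depth):
    p=camera_params(cam);K=p["camera_matrix"];K=np.array(K)
    z=depth[vs,us];P=np.stack([(us-K[0,2])/K[0,0]*z,(vs-K[1,2])/K[1,1]*z,z,np.ones_like(z)])
    if cam=="wrist":
        s=read_state();T=np.eye(4);T[:3,:3]=s["tcp_rot"];T[:3,3]=s["position"];T=T@np.array(p["hand_eye"])
    else: T=np.array(p["extrinsics"])
    return (T@P)[:3].T
def maskpts(cam,m,depth):
    v,u=np.nonzero(m&(depth>0));return world(cam,u,v,depth)
E
python3 - <<'E'
from h import *
s=read_state();print(s)
for c in ["top","scene"]:
    im,d=snapshot(c);cv2.imwrite(f"pics/{c}0.png",im[:,:,::-1]);np.save(f"{c}0.npy",d)
    for n in ["filler","plate_grip","pin_knob","cup_in","tall_bottle","short_bottle","carton"]:
        print(c,n,[(np.round(r["xyz"],3).tolist(),round(r["p"],2)) for r in recognise(c,n)][:4])
E
```

```text
pics
{'clock': 0.0, 'joint_pos': array([ 7.84156479e+01,  2.20910362e+01,  3.80011238e-01, -2.94248297e-02,
       -6.84124965e+01, -1.48186108e+01]), 'joint_velocities': array([-0.04458798,  0.03100121,  0.03717213,  0.20696634,  0.02545512,
       -0.06245015]), 'joint_torque': array([-8.98615108e-04, -3.90666211e+01,  1.87407160e+01,  4.22012463e+00,
        1.10211584e-02, -1.93215692e-04]), 'position': array([0.27761754, 0.55927821, 0.22145718]), 'tcp_rot': array([[ 8.95604539e-01, -4.44850197e-01, -9.00719116e-04],
       [-4.44851100e-01, -8.95602275e-01, -2.01600242e-03],
       [ 9.01329864e-05,  2.20622681e-03, -9.99997562e-01]]), 'contact_force': array([ 0.30768288,  0.13425191, -0.13513426]), 'torque': array([ 0.01442675,  0.00777079, -0.05148835]), 'grasp_force': 0.0, 'grip_width': 1.0042903898404922}
top filler [([0.478, 0.002, 0.036], 0.91)]
top plate_grip [([0.55, 0.314, 0.009], 0.82), ([0.321, 0.368, 0.015], 0.57)]
top pin_knob [([0.48, 0.008, 0.147], 0.48)]
top cup_in [([0.536, -0.288, 0.03], 0.96)]
top tall_bottle [([0.707, -0.183, 0.116], 0.87), ([0.474, 0.005, 0.034], 0.72), ([0.48, 0.003, 0.148], 0.2)]
top short_bottle [([0.738, 0.176, 0.078], 0.84), ([0.475, 0.005, 0.037], 0.18)]
top carton []
scene filler [([0.5, 0.024, 0.035], 0.7)]
scene plate_grip [([0.564, 0.319, 0.011], 0.96), ([0.338, 0.383, 0.009], 0.81)]
scene pin_knob [([0.489, 0.013, 0.128], 0.67)]
scene cup_in [([0.536, -0.274, 0.059], 0.67)]
scene tall_bottle [([0.731, -0.165, 0.09], 0.81)]
scene short_bottle [([0.746, 0.192, 0.077], 0.59)]
scene carton [([0.75, 0.039, 0.037], 0.74)]
```

View pics/top0.png

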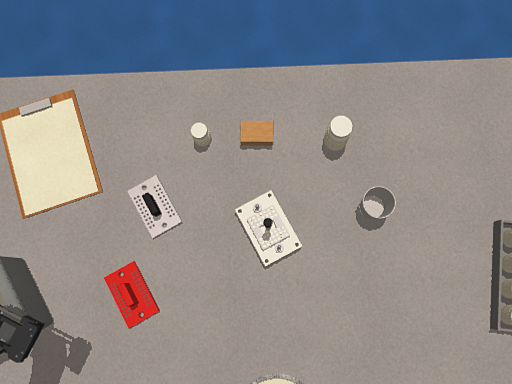

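View pics/scene0.png

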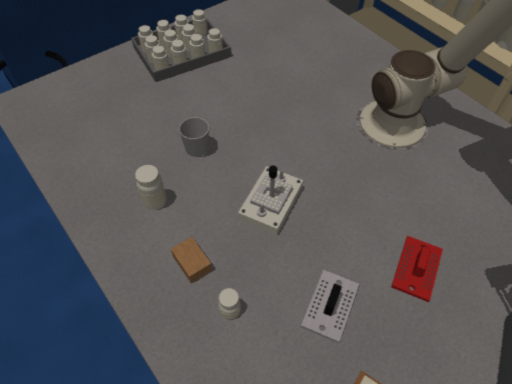

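Top view: plate candidates are the grey one with a black grip (154,207) and the red one (131,295). The grey/black one fits the description, since red is excluded. The filler with the pin is at (268,229), the cup at (378,206), and the bottles and carton at (200,134), (340,130) and (257,132). I'll measure and crop to confirm.

Run:
```python
from h import *
im,d=snapshot("top")
cv2.imwrite("pics/crop1.png",np.hstack([cv2.resize(im[165:345,95:195],None,fx=3.2,fy=3.2,interpolation=2),cv2.resize(im[165:345,220:350],None,fx=3.2,fy=3.2,interpolation=2)])[:,:,::-1])
for n in ["filler","plate_grip","pin_knob","cup_in","carton"]:
    for r in regions_of("top",n)[:2]:
        P=maskpts("top",r["mask"],d);v,u=np.nonzero(r["mask"])
        print(n,round(r["p"],2),len(P),"px",u.mean().round(),v.mean().round(),"zpct",np.percentile(P[:,2],[2,50,98]).round(3))
        if n in("filler","plate_grip","cup_in"):
            lim={"filler":(.025,.055),"plate_grip":(.004,.022),"cup_in":(.07,.1)}[n]
            Q=P[(P[:,2]>lim[0])&(P[:,2]<lim[1])]
            (c,wh,a)=cv2.minAreaRect((Q[:,:2]*1000).astype(np.float32));print("  rect",np.round(c,1),np.round(wh,1),round(a,1))
        hi={"filler":None,"plate_grip":(.045,.075),"pin_knob":(.12,.17)}.get(n)
        if hi:
            Q=P[(P[:,2]>hi[0])&(P[:,2]<hi[1])]
            if len(Q)>5:
                (c,wh,a)=cv2.minAreaRect((Q[:,:2]*1000).astype(np.float32));print("  hi",len(Q),Q.mean(0).round(4),np.round(c,1),np.round(wh,1),round(a,1))
```

```text
filler 0.75 2531 px 268.0 228.0 zpct [0.029 0.036 0.052]
  rect [481.6   6.2] [169.7 109.8] 26.8
plate_grip 0.71 1951 px 131.0 294.0 zpct [0.006 0.012 0.062]
  rect [319.6 374. ] [150.2  91.6] 28.0
  hi 216 [0.3193 0.3719 0.0586] [318.7 373.2] [60. 21.] 27.0
plate_grip 0.59 1840 px 154.0 207.0 zpct [0.002 0.012 0.061]
  rect [552.1 315.1] [151.5  91.7] 28.5
  hi 187 [0.5513 0.3132 0.0587] [552.5 314.7] [61.1 20.2] 27.8
pin_knob 0.47 84 px 268.0 223.0 zpct [0.033 0.147 0.152]
  hi 71 [0.4805 0.0059 0.1467] [481.3   5.1] [19.2 20.5] 87.6
cup_in 0.76 967 px 377.0 203.0 zpct [-0.001  0.029  0.087]
  rect [ 531.8 -277.8] [83.2 81. ] 71.3
cup_in 0.29 876 px 268.0 227.0 zpct [0.042 0.048 0.053]
  rect [0. 0.] [0. 0.] 0.0
carton 0.94 765 px 256.0 133.0 zpct [0.01  0.039 0.045]
```

View pics/crop1.png

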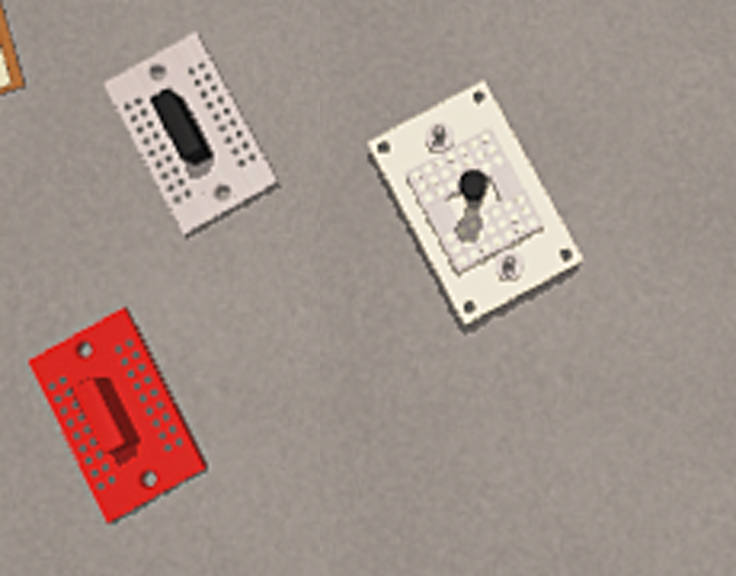

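The crop confirms it: the black-gripped plate (left, top) is the one meant, and the dowels and knob show on the filler at right. Next I move over the filler.

```bash
python3 -m crank '[{"dx":2.7,"dy":2.6,"dz":-0.4},{"dx":2.7,"dy":2.6,"dz":-0.4},{"dx":2.7,"dy":2.6,"dz":-0.4},{"dx":2.7,"dy":2.6,"dz":-0.4},{"dx":2.7,"dy":2.6,"dz":-0.4},{"dx":2.7,"dy":2.6,"dz":-0.4},{"dx":2.7,"dy":2.6,"dz":-0.4},{"dx":2.7,"dy":2.6,"dz":-0.4},{"dx":2.7,"dy":2.6,"dz":-0.4},{"dx":2.7,"dy":2.6,"dz":-0.4}]'
python3 -m crank '[{"dx":2.65,"dy":2.4},{"dx":2.65,"dy":2.4},{"dx":2.65,"dy":2.4},{"dx":2.65,"dy":2.4},{"dx":2.65,"dy":2.4},{"dx":2.65,"dy":2.4},{"az":-6.8},{"az":-6.8},{"az":-6.8},{"az":-6.8}]'
python3 -m crank '[{"az":-6.8},{"az":-6.8},{"az":-6.6},{"az":-6},{},{},{},{},{},{}]'
```

```text
invalid input at $[0]: expected keys ax, ay, az, dx, dy, dz, jaw
invalid input at $[0]: expected keys ax, ay, az, dx, dy, dz, jaw
invalid input at $[0]: expected keys ax, ay, az, dx, dy, dz, jaw
```

```bash
python3 -m crank '[{"ax":0,"ay":0,"az":0,"dx":2.7,"dy":2.6,"dz":-0.4,"jaw":1},{"ax":0,"ay":0,"az":0,"dx":2.7,"dy":2.6,"dz":-0.4,"jaw":1},{"ax":0,"ay":0,"az":0,"dx":2.7,"dy":2.6,"dz":-0.4,"jaw":1},{"ax":0,"ay":0,"az":0,"dx":2.7,"dy":2.6,"dz":-0.4,"jaw":1},{"ax":0,"ay":0,"az":0,"dx":2.7,"dy":2.6,"dz":-0.4,"jaw":1},{"ax":0,"ay":0,"az":0,"dx":2.7,"dy":2.6,"dz":-0.4,"jaw":1},{"ax":0,"ay":0,"az":0,"dx":2.7,"dy":2.6,"dz":-0.4,"jaw":1},{"ax":0,"ay":0,"az":0,"dx":2.7,"dy":2.6,"dz":-0.4,"jaw":1},{"ax":0,"ay":0,"az":0,"dx":2.7,"dy":2.6,"dz":-0.4,"jaw":1},{"ax":0,"ay":0,"az":0,"dx":2.7,"dy":2.6,"dz":-0.4,"jaw":1}]'
python3 -m crank '[{"ax":0,"ay":0,"az":0,"dx":2.65,"dy":2.4,"dz":0,"jaw":1},{"ax":0,"ay":0,"az":0,"dx":2.65,"dy":2.4,"dz":0,"jaw":1},{"ax":0,"ay":0,"az":0,"dx":2.65,"dy":2.4,"dz":0,"jaw":1},{"ax":0,"ay":0,"az":0,"dx":2.65,"dy":2.4,"dz":0,"jaw":1},{"ax":0,"ay":0,"az":0,"dx":2.65,"dy":2.4,"dz":0,"jaw":1},{"ax":0,"ay":0,"az":0,"dx":2.65,"dy":2.4,"dz":0,"jaw":1},{"ax":0,"ay":0,"az":-6.8,"dx":0,"dy":0,"dz":0,"jaw":1},{"ax":0,"ay":0,"az":-6.8,"dx":0,"dy":0,"dz":0,"jaw":1},{"ax":0,"ay":0,"az":-6.8,"dx":0,"dy":0,"dz":0,"jaw":1},{"ax":0,"ay":0,"az":-6.8,"dx":0,"dy":0,"dz":0,"jaw":1}]'
```

```text
clock: 1.93
position: [0.4043, 0.2051, 0.2631]
tcp_rot: [[0.896, -0.444, 0.001], [-0.444, -0.896, 0.001], [0.0, -0.001, -1.0]]
contact_force: [1.7, 0.6, 0.1]
grip_width: 0.997
grasp_force: 0.0
clock: 2.77
position: [0.4825, 0.0067, 0.2626]
tcp_rot: [[1.0, 0.019, 0.0], [0.019, -1.0, 0.0], [0.0, -0.0, -1.0]]
contact_force: [0.9, -0.6, 0.1]
grip_width: 1.001
grasp_force: 0.0
```

```bash
python3 -m crank '[{"ax":0,"ay":0,"az":-6.8,"dx":0,"dy":0,"dz":0,"jaw":1},{"ax":0,"ay":0,"az":-6.8,"dx":0,"dy":0,"dz":0,"jaw":1},{"ax":0,"ay":0,"az":-6.6,"dx":0,"dy":0,"dz":0,"jaw":1},{"ax":0,"ay":0,"az":-6,"dx":0,"dy":0,"dz":0,"jaw":1},{"ax":0,"ay":0,"az":0,"dx":0,"dy":0,"dz":0,"jaw":1},{"ax":0,"ay":0,"az":0,"dx":0,"dy":0,"dz":0,"jaw":1},{"ax":0,"ay":0,"az":0,"dx":0,"dy":0,"dz":0,"jaw":1},{"ax":0,"ay":0,"az":0,"dx":0,"dy":0,"dz":0,"jaw":1},{"ax":0,"ay":0,"az":0,"dx":0,"dy":0,"dz":0,"jaw":1},{"ax":0,"ay":0,"az":0,"dx":0,"dy":0,"dz":0,"jaw":1}]'
cat >> h.py <<'E'
def st():
    s=read_state();R=s["tcp_rot"];print("t",round(s["clock"],2),"p",s["position"].round(4),"yaw",np.degrees(np.arctan2(R[1,0],R[0,0])).round(2),"z",R[:,2].round(4),"F",s["contact_force"].round(1),"w",round(s["grip_width"],3),"g",round(s["grasp_force"],1));return s
def go(s,x,y,z):
    print("tool delta cm",((np.array([x,y,z])-s["position"])@s["tcp_rot"]*100).round(2))
E
python3 - <<'E'
from h import *
s=st()
im,d=snapshot("wrist");cv2.imwrite("pics/w1.png",im[:,:,::-1])
for n in ["filler","pin_knob"]:
    for r in regions_of("wrist",n)[:1]:
        P=maskpts("wrist",r["mask"],d);v,u=np.nonzero(r["mask"])
        print(n,round(r["p"],2),len(P),"px",u.mean().round(),v.mean().round(),np.percentile(P[:,2],[2,50,98]).round(3))
        Q=P[(P[:,2]>.12)] if n=="pin_knob" else P[(P[:,2]>.025)&(P[:,2]<.055)]
        if len(Q)>5: c,wh,a=cv2.minAreaRect((Q[:,:2]*1000).astype(np.float32));print(Q.mean(0).round(4),np.round(c,1),np.round(wh,1),a)
go(s,.481,.0055,.116)
E
```

```text
clock: 3.6
position: [0.4825, 0.0072, 0.2626]
tcp_rot: [[0.891, 0.453, 0.0], [0.453, -0.891, 0.0], [0.0, -0.0, -1.0]]
contact_force: [1.0, 0.6, 0.1]
grip_width: 0.999
grasp_force: 0.0
t 3.6 p [0.4825 0.0072 0.2626] yaw 26.96 z [ 1.e-04  0.e+00 -1.e+00] F [1.  0.6 0.1] w 0.999 g 0.0
filler 0.75 12130 px 259.0 152.0 [0.033 0.036 0.051]
[0.491  0.0103 0.0401] [483.9   6.7] [170.4 110.3] 26.667011260986328
pin_knob 0.77 713 px 259.0 176.0 [0.036 0.149 0.151]
[0.4861 0.0079 0.1466] [484.5   7. ] [20.9 21. ] 73.97859191894531
tool delta cm [-0.21  0.08 14.66]
```

View pics/w1.png

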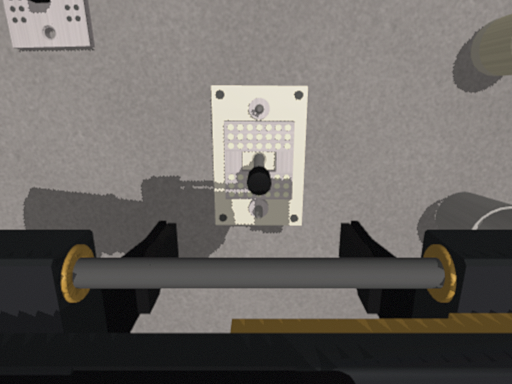

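The wrist view shows the knob at (259,180), and the dowels at (259,108) and (259,208). Both knob and filler agree within 3 mm of the top view. I'll descend, grip and lift.

```bash
python3 -m crank '[{"ax":0,"ay":0,"az":0,"dx":0.1,"dy":0,"dz":3,"jaw":1},{"ax":0,"ay":0,"az":0,"dx":0,"dy":0,"dz":3,"jaw":1},{"ax":0,"ay":0,"az":0,"dx":0,"dy":0,"dz":3,"jaw":1},{"ax":0,"ay":0,"az":0,"dx":0,"dy":0,"dz":3,"jaw":1},{"ax":0,"ay":0,"az":0,"dx":0,"dy":0,"dz":2.6,"jaw":1},{"ax":0,"ay":0,"az":0,"dx":0,"dy":0,"dz":0,"jaw":0.5},{"ax":0,"ay":0,"az":0,"dx":0,"dy":0,"dz":0,"jaw":0},{"ax":0,"ay":0,"az":0,"dx":0,"dy":0,"dz":0,"jaw":0},{"ax":0,"ay":0,"az":0,"dx":0,"dy":0,"dz":0,"jaw":0},{"ax":0,"ay":0,"az":0,"dx":0,"dy":0,"dz":0,"jaw":0}]' 30
```

```text
clock: 4.58
position: [0.4846, 0.008, 0.1184]
tcp_rot: [[0.891, 0.454, 0.004], [0.454, -0.891, 0.001], [0.004, 0.001, -1.0]]
contact_force: [-0.6, -0.8, 0.1]
grip_width: 0.705
grasp_force: 0.0
```

```bash
python3 -m crank '[{"ax":0,"ay":0,"az":0,"dx":0,"dy":0,"dz":0.1,"jaw":0},{"ax":0,"ay":0,"az":0,"dx":0,"dy":0,"dz":0,"jaw":0},{"ax":0,"ay":0,"az":0,"dx":0,"dy":0,"dz":0,"jaw":0},{"ax":0,"ay":0,"az":0,"dx":0,"dy":0,"dz":0,"jaw":0},{"ax":0,"ay":0,"az":0,"dx":0,"dy":0,"dz":0,"jaw":0},{"ax":0,"ay":0,"az":0,"dx":0,"dy":0,"dz":0,"jaw":0},{"ax":0,"ay":0,"az":0,"dx":0,"dy":0,"dz":0,"jaw":0},{"ax":0,"ay":0,"az":0,"dx":0,"dy":0,"dz":0,"jaw":0},{"ax":0,"ay":0,"az":0,"dx":0,"dy":0,"dz":0,"jaw":0},{"ax":0,"ay":0,"az":0,"dx":0,"dy":0,"dz":0,"jaw":0}]'
```

```text
clock: 5.42
position: [0.4834, 0.0076, 0.1156]
tcp_rot: [[0.891, 0.454, 0.0], [0.454, -0.891, -0.0], [0.0, 0.0, -1.0]]
contact_force: [-0.2, -0.3, 0.9]
grip_width: 0.241
grasp_force: 30.0
```

```bash
python3 -m crank '[{"ax":0,"ay":0,"az":0,"dx":0,"dy":0,"dz":-0.5,"jaw":0},{"ax":0,"ay":0,"az":0,"dx":0,"dy":0,"dz":-1,"jaw":0},{"ax":0,"ay":0,"az":0,"dx":0,"dy":0,"dz":-1.3,"jaw":0},{"ax":0,"ay":0,"az":0,"dx":0,"dy":0,"dz":-1.3,"jaw":0},{"ax":0,"ay":0,"az":0,"dx":0,"dy":0,"dz":-1.3,"jaw":0},{"ax":0,"ay":0,"az":0,"dx":0,"dy":0,"dz":-1.3,"jaw":0},{"ax":0,"ay":0,"az":0,"dx":0,"dy":0,"dz":-1.3,"jaw":0},{"ax":0,"ay":0,"az":0,"dx":0,"dy":0,"dz":-1.5,"jaw":0},{"ax":0,"ay":0,"az":0,"dx":0,"dy":0,"dz":-1.5,"jaw":0},{"ax":0,"ay":0,"az":0,"dx":0,"dy":0,"dz":-1,"jaw":0}]'
python3 -m crank '[{"ax":0,"ay":0,"az":0,"dx":-0.6,"dy":2,"dz":0,"jaw":0},{"ax":0,"ay":0,"az":0,"dx":-0.9,"dy":3,"dz":0,"jaw":0},{"ax":0,"ay":0,"az":0,"dx":-1,"dy":3.1,"dz":0,"jaw":0},{"ax":0,"ay":0,"az":0,"dx":-1,"dy":3.2,"dz":0,"jaw":0},{"ax":0,"ay":0,"az":0,"dx":-1,"dy":3.2,"dz":0,"jaw":0},{"ax":0,"ay":0,"az":0,"dx":-1,"dy":3.1,"dz":0,"jaw":0},{"ax":0,"ay":0,"az":0,"dx":-1,"dy":3,"dz":0,"jaw":0},{"ax":0,"ay":0,"az":0,"dx":-0.9,"dy":2.5,"dz":0,"jaw":0},{"ax":0,"ay":0,"az":0,"dx":-0.6,"dy":2.2,"dz":0,"jaw":0},{"ax":0,"ay":0,"az":0,"dx":-0.6,"dy":2,"dz":0,"jaw":0}]'
python3 - <<'E'
from h import *
s=st()
im,d=snapshot("top")
r=regions_of("top","cup_in")[0];P=maskpts("top",r["mask"],d);Q=P[(P[:,2]>.07)&(P[:,2]<.095)];print(cv2.minAreaRect((Q[:,:2]*1000).astype(np.float32)))
im,d=snapshot("scene");cv2.imwrite("pics/s2.png",cv2.resize(im[60:260,100:360],None,fx=3,fy=3)[:,:,::-1])
go(s,.533,-.2775,.120)
E
```

```text
clock: 6.25
position: [0.4836, 0.0077, 0.2371]
tcp_rot: [[0.891, 0.454, 0.002], [0.454, -0.891, 0.0], [0.002, 0.0, -1.0]]
contact_force: [-0.3, 0.2, -0.8]
grip_width: 0.24
grasp_force: 30.0
clock: 7.08
position: [0.5304, -0.2762, 0.235]
tcp_rot: [[0.892, 0.453, -0.001], [0.453, -0.892, 0.001], [-0.001, -0.001, -1.0]]
contact_force: [0.4, 0.4, -1.4]
grip_width: 0.246
grasp_force: 30.0
t 7.08 p [ 0.5304 -0.2762  0.235 ] yaw 26.93 z [-1.1e-03  5.0e-04 -1.0e+00] F [ 0.4  0.4 -1.4] w 0.246 g 30.0
((501.2764892578125, -274.259765625), (63.545223236083984, 16.285728454589844), 85.082763671875)
tool delta cm [ 0.18  0.24 11.5 ]
```

View pics/s2.png

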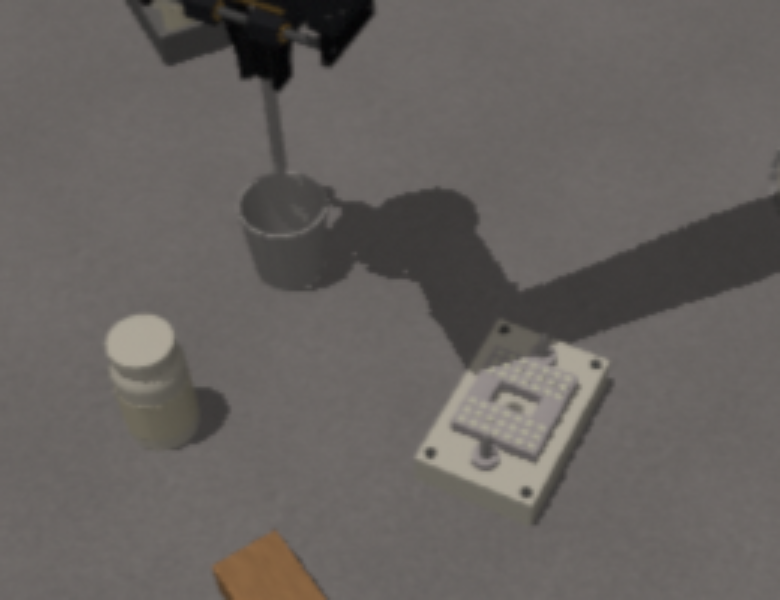

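The pin is out of the filler and hangs upright over the cup. In the crop its lower end is at (280,170) and the cup mouth at (285,205). I'll lower and release.

```bash
python3 -m crank '[{"ax":0,"ay":0,"az":0,"dx":0.2,"dy":0.2,"dz":0.5,"jaw":0},{"ax":0,"ay":0,"az":0,"dx":0,"dy":0,"dz":1.5,"jaw":0},{"ax":0,"ay":0,"az":0,"dx":0,"dy":0,"dz":2,"jaw":0},{"ax":0,"ay":0,"az":0,"dx":0,"dy":0,"dz":2,"jaw":0},{"ax":0,"ay":0,"az":0,"dx":0,"dy":0,"dz":2,"jaw":0},{"ax":0,"ay":0,"az":0,"dx":0,"dy":0,"dz":1.5,"jaw":0},{"ax":0,"ay":0,"az":0,"dx":0,"dy":0,"dz":1.2,"jaw":0},{"ax":0,"ay":0,"az":0,"dx":0,"dy":0,"dz":0.7,"jaw":0},{"ax":0,"ay":0,"az":0,"dx":0,"dy":0,"dz":0.5,"jaw":0},{"ax":0,"ay":0,"az":0,"dx":0,"dy":0,"dz":0.2,"jaw":0}]'
```

```text
clock: 8.07
position: [0.5334, -0.2749, 0.1141]
tcp_rot: [[0.891, 0.455, -0.001], [0.455, -0.891, 0.0], [-0.0, -0.0, -1.0]]
contact_force: [-0.4, -0.1, -0.7]
grip_width: 0.243
grasp_force: 30.0
```

```bash
python3 -m crank '[{"ax":0,"ay":0,"az":0,"dx":0,"dy":0,"dz":0.2,"jaw":0},{"ax":0,"ay":0,"az":0,"dx":0,"dy":0,"dz":0,"jaw":0.4},{"ax":0,"ay":0,"az":0,"dx":0,"dy":0,"dz":0,"jaw":0.6},{"ax":0,"ay":0,"az":0,"dx":0,"dy":0,"dz":0,"jaw":0.8},{"ax":0,"ay":0,"az":0,"dx":0,"dy":0,"dz":0,"jaw":1},{"ax":0,"ay":0,"az":0,"dx":0,"dy":0,"dz":0,"jaw":1},{"ax":0,"ay":0,"az":0,"dx":0,"dy":0,"dz":0,"jaw":1},{"ax":0,"ay":0,"az":0,"dx":0,"dy":0,"dz":0,"jaw":1},{"ax":0,"ay":0,"az":0,"dx":0,"dy":0,"dz":0,"jaw":1},{"ax":0,"ay":0,"az":0,"dx":0,"dy":0,"dz":0,"jaw":1}]'
python3 -m crank '[{"ax":0,"ay":0,"az":0,"dx":0,"dy":0,"dz":-1,"jaw":1},{"ax":0,"ay":0,"az":0,"dx":0,"dy":0,"dz":-2,"jaw":1},{"ax":0,"ay":0,"az":0,"dx":0,"dy":0,"dz":-2,"jaw":1},{"ax":0,"ay":0,"az":0,"dx":0,"dy":0,"dz":-3,"jaw":1},{"ax":0,"ay":0,"az":0,"dx":0,"dy":0,"dz":-3,"jaw":1},{"ax":0,"ay":0,"az":0,"dx":0,"dy":0,"dz":-3,"jaw":1},{"ax":0,"ay":0,"az":0,"dx":0,"dy":0,"dz":-1,"jaw":1},{"ax":0,"ay":0,"az":0,"dx":0,"dy":0,"dz":0,"jaw":1},{"ax":0,"ay":0,"az":0,"dx":0,"dy":0,"dz":0,"jaw":1},{"ax":0,"ay":0,"az":0,"dx":0,"dy":0,"dz":0,"jaw":1}]'
python3 - <<'E'
from h import *
s=st()
im,d=snapshot("scene");a=cv2.resize(im[90:190,120:260],None,fx=3,fy=3)
im2,d2=snapshot("wrist");b=cv2.resize(im2,(400,300))
cv2.imwrite("pics/s3.png",np.hstack([a[:,:380],b])[:,:,::-1])
go(s,.5525,.315,.26)
E
```

```text
clock: 8.9
position: [0.5334, -0.2755, 0.1125]
tcp_rot: [[0.891, 0.454, -0.0], [0.454, -0.891, -0.0], [-0.0, -0.0, -1.0]]
contact_force: [0.3, 0.7, -0.1]
grip_width: 0.841
grasp_force: 0.0
clock: 9.73
position: [0.5325, -0.2751, 0.261]
tcp_rot: [[0.891, 0.454, -0.003], [0.454, -0.891, 0.001], [-0.002, -0.002, -1.0]]
contact_force: [0.4, 0.2, -0.8]
grip_width: 1.0
grasp_force: 0.0
t 9.73 p [ 0.5325 -0.2751  0.261 ] yaw 26.98 z [-0.0028  0.0014 -1.    ] F [ 0.4  0.2 -0.8] w 1.0 g 0.0
tool delta cm [ 28.56 -51.68   0.17]
```

View pics/s3.png

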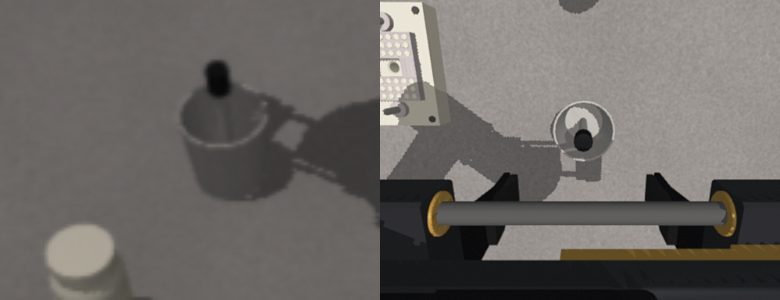

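The pin stands in the upright cup: knob at (218,77) in the left crop and (583,140) in the right. Next, the plate.

```bash
python3 -m crank '[{"ax":0,"ay":0,"az":0,"dx":1.75,"dy":-3.15,"dz":0,"jaw":1},{"ax":0,"ay":0,"az":0,"dx":1.75,"dy":-3.15,"dz":0,"jaw":1},{"ax":0,"ay":0,"az":0,"dx":1.75,"dy":-3.15,"dz":0,"jaw":1},{"ax":0,"ay":0,"az":0,"dx":1.75,"dy":-3.15,"dz":0,"jaw":1},{"ax":0,"ay":0,"az":0,"dx":1.75,"dy":-3.15,"dz":0,"jaw":1},{"ax":0,"ay":0,"az":0,"dx":1.75,"dy":-3.15,"dz":0,"jaw":1},{"ax":0,"ay":0,"az":0,"dx":1.75,"dy":-3.15,"dz":0,"jaw":1},{"ax":0,"ay":0,"az":0,"dx":1.75,"dy":-3.15,"dz":0,"jaw":1},{"ax":0,"ay":0,"az":0,"dx":1.75,"dy":-3.15,"dz":0,"jaw":1},{"ax":0,"ay":0,"az":0,"dx":1.75,"dy":-3.15,"dz":0,"jaw":1}]'
python3 -m crank '[{"ax":0,"ay":0,"az":0,"dx":1.85,"dy":-3.37,"dz":0,"jaw":1},{"ax":0,"ay":0,"az":0,"dx":1.85,"dy":-3.37,"dz":0,"jaw":1},{"ax":0,"ay":0,"az":0,"dx":1.85,"dy":-3.37,"dz":0,"jaw":1},{"ax":0,"ay":0,"az":0,"dx":1.85,"dy":-3.37,"dz":0,"jaw":1},{"ax":0,"ay":0,"az":0,"dx":1.85,"dy":-3.37,"dz":0,"jaw":1},{"ax":0,"ay":0,"az":0,"dx":1.85,"dy":-3.37,"dz":0,"jaw":1},{"ax":0,"ay":0,"az":0,"dx":0,"dy":0,"dz":0,"jaw":1},{"ax":0,"ay":0,"az":0,"dx":0,"dy":0,"dz":0,"jaw":1},{"ax":0,"ay":0,"az":0,"dx":0,"dy":0,"dz":0,"jaw":1},{"ax":0,"ay":0,"az":0,"dx":0,"dy":0,"dz":0,"jaw":1}]'
cat > plate.py <<'E'
from h import *
s=st()
im,d=snapshot("wrist");cv2.imwrite("pics/w4.png",im[:,:,::-1])
for r in regions_of("wrist","plate_grip")[:2]:
    P=maskpts("wrist",r["mask"],d);v,u=np.nonzero(r["mask"])
    print(round(r["p"],2),len(P),"px",u.mean().round(),v.mean().round())
    for lo,hi in((.004,.02),(.05,.075)):
        Q=P[(P[:,2]>lo)&(P[:,2]<hi)]
        if len(Q)>5: c,wh,a=cv2.minAreaRect((Q[:,:2]*1000).astype(np.float32));print(len(Q),np.round(c,1),np.round(wh,1),round(a,2),np.median(Q[:,2]).round(4))
E
python3 plate.py
```

```text
clock: 10.67
position: [0.5456, 0.0862, 0.2614]
tcp_rot: [[0.891, 0.454, -0.002], [0.454, -0.891, -0.001], [-0.002, -0.0, -1.0]]
contact_force: [-0.3, 0.5, 0.4]
grip_width: 1.002
grasp_force: 0.0
clock: 11.5
position: [0.5533, 0.3141, 0.262]
tcp_rot: [[0.891, 0.453, -0.001], [0.453, -0.891, -0.001], [-0.001, 0.001, -1.0]]
contact_force: [-0.9, -0.4, 0.8]
grip_width: 0.999
grasp_force: 0.0
t 11.5 p [0.5533 0.3141 0.262 ] yaw 26.95 z [-0.001  -0.0011 -1.    ] F [-0.9 -0.4  0.8] w 0.999 g 0.0
0.69 2040 px 149.0 282.0
1894 [324.1 372.7] [163.1  78.7] 37.76 0.0132
51 [303.8 357.2] [ 7.3 13.6] 85.16 0.0605
0.64 8105 px 257.0 150.0
7117 [555.8 315.6] [150.4  90. ] 28.35 0.0134
923 [556.3 316. ] [59.3 20. ] 28.14 0.0612
```

```bash
python3 -m crank '[{"ax":0,"ay":0,"az":-1.2,"dx":0.3,"dy":0,"dz":2,"jaw":1},{"ax":0,"ay":0,"az":0,"dx":0,"dy":0,"dz":3,"jaw":1},{"ax":0,"ay":0,"az":0,"dx":0,"dy":0,"dz":3,"jaw":1},{"ax":0,"ay":0,"az":0,"dx":0,"dy":0,"dz":3,"jaw":1},{"ax":0,"ay":0,"az":0,"dx":0,"dy":0,"dz":3,"jaw":1},{"ax":0,"ay":0,"az":0,"dx":0,"dy":0,"dz":3,"jaw":1},{"ax":0,"ay":0,"az":0,"dx":0,"dy":0,"dz":3,"jaw":1},{"ax":0,"ay":0,"az":0,"dx":0,"dy":0,"dz":2,"jaw":1},{"ax":0,"ay":0,"az":0,"dx":0,"dy":0,"dz":1.3,"jaw":1},{"ax":0,"ay":0,"az":0,"dx":0,"dy":0,"dz":0.7,"jaw":1}]'
python3 -m crank '[{"ax":0,"ay":0,"az":0,"dx":0,"dy":0,"dz":0,"jaw":0.5},{"ax":0,"ay":0,"az":0,"dx":0,"dy":0,"dz":0,"jaw":0.3},{"ax":0,"ay":0,"az":0,"dx":0,"dy":0,"dz":0,"jaw":0},{"ax":0,"ay":0,"az":0,"dx":0,"dy":0,"dz":0,"jaw":0},{"ax":0,"ay":0,"az":0,"dx":0,"dy":0,"dz":0,"jaw":0},{"ax":0,"ay":0,"az":0,"dx":0,"dy":0,"dz":0,"jaw":0},{"ax":0,"ay":0,"az":0,"dx":0,"dy":0,"dz":0,"jaw":0},{"ax":0,"ay":0,"az":0,"dx":0,"dy":0,"dz":0,"jaw":0},{"ax":0,"ay":0,"az":0,"dx":0,"dy":0,"dz":0,"jaw":0},{"ax":0,"ay":0,"az":0,"dx":0,"dy":0,"dz":0,"jaw":0}]' 50
```

```text
clock: 12.43
position: [0.5554, 0.3146, 0.0205]
tcp_rot: [[0.882, 0.471, -0.003], [0.471, -0.882, -0.002], [-0.004, 0.001, -1.0]]
contact_force: [0.9, -0.2, -0.1]
grip_width: 0.999
grasp_force: 0.0
clock: 13.27
position: [0.5561, 0.3165, 0.0225]
tcp_rot: [[0.881, 0.473, -0.0], [0.473, -0.881, -0.0], [-0.0, 0.0, -1.0]]
contact_force: [0.6, -0.0, -0.5]
grip_width: 0.324
grasp_force: 0.0
```

```bash
python3 -m crank '[{"ax":0,"ay":0,"az":0,"dx":0,"dy":0,"dz":0,"jaw":0},{"ax":0,"ay":0,"az":0,"dx":0,"dy":0,"dz":0,"jaw":0},{"ax":0,"ay":0,"az":0,"dx":0,"dy":0,"dz":0,"jaw":0},{"ax":0,"ay":0,"az":0,"dx":0,"dy":0,"dz":0,"jaw":0},{"ax":0,"ay":0,"az":0,"dx":0,"dy":0,"dz":-1,"jaw":0},{"ax":0,"ay":0,"az":0,"dx":0,"dy":0,"dz":-2,"jaw":0},{"ax":0,"ay":0,"az":0,"dx":0,"dy":0,"dz":-3,"jaw":0},{"ax":0,"ay":0,"az":0,"dx":0,"dy":0,"dz":-3,"jaw":0},{"ax":0,"ay":0,"az":0,"dx":0,"dy":0,"dz":-3,"jaw":0},{"ax":0,"ay":0,"az":0,"dx":0,"dy":0,"dz":-2,"jaw":0}]'
python3 - <<'E'
from h import *
s=st()
im,d=snapshot("wrist");cv2.imwrite("pics/w5.png",im[:,:,::-1])
r=regions_of("wrist","plate_grip")[0];m=r["mask"]
P=maskpts("wrist",m,d);R=s["tcp_rot"];L=(P-s["position"])@R
print(r["p"],len(P),np.percentile(L,[2,50,98],axis=0).round(4))
Q=L[(L[:,2]>-.006)&(L[:,2]<.02)];print(len(Q),cv2.minAreaRect((Q[:,:2]*1000).astype(np.float32)))
A=np.c_[Q[:,:2],np.ones(len(Q))];print("plane",np.linalg.lstsq(A,Q[:,2],rcond=None)[0])
go(s,.4839,.0067,s["position"][2])
E
```

```text
clock: 14.1
position: [0.5567, 0.3168, 0.1662]
tcp_rot: [[0.881, 0.473, 0.003], [0.473, -0.881, 0.002], [0.004, -0.0, -1.0]]
contact_force: [0.6, 0.3, -2.5]
grip_width: 0.227
grasp_force: 50.1
t 14.1 p [0.5567 0.3168 0.1662] yaw 28.21 z [ 0.0029  0.002  -1.    ] F [ 0.6  0.3 -2.5] w 0.227 g 50.1
0.88 24379 [[-0.0147 -0.0429 -0.0404]
 [ 0.0377 -0.0001  0.0077]
 [ 0.0746  0.043   0.0093]]
20087 ((10.369834899902344, -0.030323028564453125), (90.61087799072266, 130.41993713378906), 89.9722900390625)
plane [-0.00090153  0.00107142  0.00788618]
tool delta cm [-21.07  23.88  -0.08]
```

View pics/w5.png

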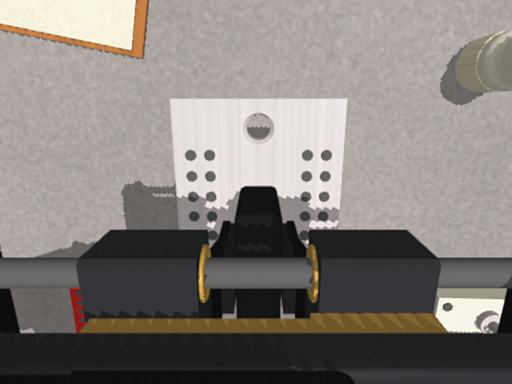

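The plate is held level and square: its hole shows at (258,127), and the centre is +0.6 mm along tool x. Next, over the filler.

```bash
python3 -m crank '[{"ax":0,"ay":0,"az":0,"dx":-1.4,"dy":1.6,"dz":0,"jaw":0},{"ax":0,"ay":0,"az":0,"dx":-2.4,"dy":2.75,"dz":0,"jaw":0},{"ax":0,"ay":0,"az":0,"dx":-2.5,"dy":2.8,"dz":0,"jaw":0},{"ax":0,"ay":0,"az":0,"dx":-2.5,"dy":2.8,"dz":0,"jaw":0},{"ax":0,"ay":0,"az":0,"dx":-2.5,"dy":2.8,"dz":0,"jaw":0},{"ax":0,"ay":0,"az":0,"dx":-2.5,"dy":2.8,"dz":0,"jaw":0},{"ax":0,"ay":0,"az":0,"dx":-2.5,"dy":2.8,"dz":0,"jaw":0},{"ax":0,"ay":0,"az":0,"dx":-2.4,"dy":2.8,"dz":0,"jaw":0},{"ax":0,"ay":0,"az":0,"dx":-1.4,"dy":1.6,"dz":0,"jaw":0},{"ax":0,"ay":0,"az":0,"dx":-1,"dy":1.1,"dz":0,"jaw":0}]'
python3 -m crank '[{"ax":0,"ay":0,"az":1.5,"dx":0,"dy":0,"dz":1,"jaw":0},{"ax":0,"ay":0,"az":0,"dx":0,"dy":0,"dz":2,"jaw":0},{"ax":0,"ay":0,"az":0,"dx":0,"dy":0,"dz":1.5,"jaw":0},{"ax":0,"ay":0,"az":0,"dx":0,"dy":0,"dz":1,"jaw":0},{"ax":0,"ay":0,"az":0,"dx":0,"dy":0,"dz":0.7,"jaw":0},{"ax":0,"ay":0,"az":0,"dx":0,"dy":0,"dz":0,"jaw":0},{"ax":0,"ay":0,"az":0,"dx":0,"dy":0,"dz":0,"jaw":0},{"ax":0,"ay":0,"az":0,"dx":0,"dy":0,"dz":0,"jaw":0},{"ax":0,"ay":0,"az":0,"dx":0,"dy":0,"dz":0,"jaw":0},{"ax":0,"ay":0,"az":0,"dx":0,"dy":0,"dz":0,"jaw":0}]'
python3 - <<'E'
from h import *
s=st()
im,d=snapshot("wrist");cv2.imwrite("pics/w6.png",cv2.resize(im[60:220,150:370],None,fx=3.6,fy=3.6,interpolation=2)[:,:,::-1])
v,u=np.mgrid[60:240,130:390];P=world("wrist",u.ravel(),v.ravel(),d);L=(P-s["position"])@s["tcp_rot"]
Q=L[(P[:,2]>.025)&(P[:,2]<.04)];print("fillertop",len(Q),np.percentile(Q[:,:2],[.5,99.5],axis=0).round(4))
Q=L[(L[:,2]>-.006)&(L[:,2]<.014)];print("plate",np.percentile(Q[:,:2],[.5,99.5],axis=0).round(4))
go(s,.4834,.0064,.1)
E
```

```text
clock: 15.03
position: [0.4802, 0.004, 0.1611]
tcp_rot: [[0.883, 0.47, -0.004], [0.47, -0.883, -0.001], [-0.004, -0.001, -1.0]]
contact_force: [0.2, 0.7, -2.2]
grip_width: 0.227
grasp_force: 50.1
clock: 15.87
position: [0.4832, 0.0068, 0.1012]
tcp_rot: [[0.893, 0.449, 0.001], [0.449, -0.893, 0.0], [0.001, 0.0, -1.0]]
contact_force: [-0.1, 0.0, -2.8]
grip_width: 0.23
grasp_force: 50.1
t 15.87 p [0.4832 0.0068 0.1012] yaw 26.7 z [ 1.4e-03  5.0e-04 -1.0e+00] F [-0.1  0.  -2.8] w 0.23 g 50.1
fillertop 3082 [[ 0.0738 -0.0539]
 [ 0.0854  0.0548]]
plate [[-0.0007 -0.0442]
 [ 0.0737  0.0449]]
tool delta cm [-0.    0.04  0.12]
```

View pics/w6.png

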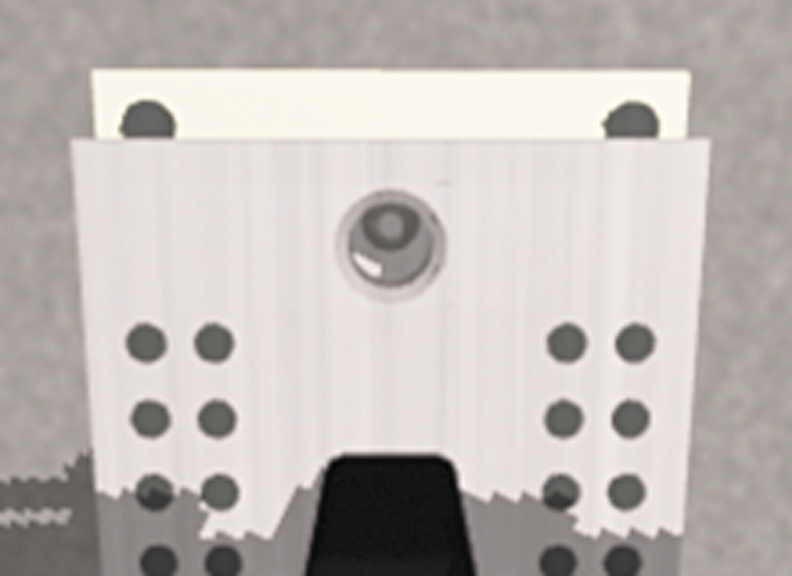

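The dowel tip at (390,225) shows inside the plate's hole at (390,245), laterally centred. Descending.

```bash
python3 -m crank '[{"ax":0,"ay":0,"az":0,"dx":0,"dy":0,"dz":0.3,"jaw":0},{"ax":0,"ay":0,"az":0,"dx":0,"dy":0,"dz":0.4,"jaw":0},{"ax":0,"ay":0,"az":0,"dx":0,"dy":0,"dz":0.4,"jaw":0},{"ax":0,"ay":0,"az":0,"dx":0,"dy":0,"dz":0.4,"jaw":0},{"ax":0,"ay":0,"az":0,"dx":0,"dy":0,"dz":0.4,"jaw":0},{"ax":0,"ay":0,"az":0,"dx":0,"dy":0,"dz":0.4,"jaw":0},{"ax":0,"ay":0,"az":0,"dx":0,"dy":0,"dz":0.4,"jaw":0},{"ax":0,"ay":0,"az":0,"dx":0,"dy":0,"dz":0.4,"jaw":0},{"ax":0,"ay":0,"az":0,"dx":0,"dy":0,"dz":0,"jaw":0},{"ax":0,"ay":0,"az":0,"dx":0,"dy":0,"dz":0,"jaw":0}]'
```

```text
clock: 16.75
position: [0.4835, 0.0069, 0.0699]
tcp_rot: [[0.893, 0.45, 0.001], [0.45, -0.893, 0.0], [0.001, 0.0, -1.0]]
contact_force: [1.1, 1.7, 2.2]
grip_width: 0.222
grasp_force: 50.1
```

```bash
python3 -m crank '[{"ax":0,"ay":0,"az":0,"dx":0,"dy":0,"dz":0.1,"jaw":0},{"ax":0,"ay":0,"az":0,"dx":0,"dy":0,"dz":0.1,"jaw":0},{"ax":0,"ay":0,"az":0,"dx":0,"dy":0,"dz":0.05,"jaw":0},{"ax":0,"ay":0,"az":0,"dx":0,"dy":0,"dz":0,"jaw":0},{"ax":0,"ay":0,"az":0,"dx":0,"dy":0,"dz":0,"jaw":0},{"ax":0,"ay":0,"az":0,"dx":0,"dy":0,"dz":0,"jaw":0},{"ax":0,"ay":0,"az":0,"dx":0,"dy":0,"dz":0.15,"jaw":0},{"ax":0,"ay":0,"az":0,"dx":0,"dy":0,"dz":0.15,"jaw":0},{"ax":0,"ay":0,"az":0,"dx":0,"dy":0,"dz":0.15,"jaw":0},{"ax":0,"ay":0,"az":0,"dx":0,"dy":0,"dz":0,"jaw":0}]'
```

```text
clock: 17.58
position: [0.4836, 0.0069, 0.0644]
tcp_rot: [[0.893, 0.45, 0.002], [0.45, -0.893, 0.0], [0.002, 0.001, -1.0]]
contact_force: [-2.5, 3.5, 13.9]
grip_width: 0.229
grasp_force: 50.1
```

```bash
python3 -m crank '[{"ax":0,"ay":0,"az":0,"dx":0,"dy":0,"dz":0.1,"jaw":0},{"ax":0,"ay":0,"az":0,"dx":0,"dy":0,"dz":0.1,"jaw":0},{"ax":0,"ay":0,"az":0,"dx":0,"dy":0,"dz":0,"jaw":0},{"ax":0,"ay":0,"az":0,"dx":0,"dy":0,"dz":0,"jaw":0},{"ax":0,"ay":0,"az":0,"dx":0,"dy":0,"dz":0,"jaw":0},{"ax":0,"ay":0,"az":0,"dx":0,"dy":0,"dz":0,"jaw":0},{"ax":0,"ay":0,"az":0,"dx":0,"dy":0,"dz":0,"jaw":0},{"ax":0,"ay":0,"az":0,"dx":0,"dy":0,"dz":0,"jaw":0},{"ax":0,"ay":0,"az":0,"dx":0,"dy":0,"dz":0,"jaw":0},{"ax":0,"ay":0,"az":0,"dx":0,"dy":0,"dz":0,"jaw":0}]' 60
```

```text
clock: 18.42
position: [0.4836, 0.0069, 0.0643]
tcp_rot: [[0.893, 0.451, 0.003], [0.451, -0.893, -0.0], [0.002, 0.001, -1.0]]
contact_force: [-7.6, 3.5, 28.0]
grip_width: 0.224
grasp_force: 60.2
```

The stop is firm at TCP z 0.0643. The tool was at 0.0225 when the plate lay on the bench, so its underside is at about 0.042, on the collars. One last look.

Run:
```python
from h import *
s=st()
im,d=snapshot("scene");a=cv2.resize(im[100:260,130:330],None,fx=2,fy=2)
im2,d2=snapshot("wrist");b=cv2.resize(im2,(400,320));cv2.imwrite("pics/f.png",np.hstack([a,b])[:,:,::-1])
v,u=np.mgrid[60:220,150:370];P=world("wrist",u.ravel(),v.ravel(),d2)
Q=P[(P[:,2]>.045)&(P[:,2]<.064)];C=Q-Q.mean(0);print(len(Q),np.median(Q[:,2]),np.linalg.svd(C,full_matrices=False)[2][2])
```

```text
t 18.42 p [0.4836 0.0069 0.0643] yaw 26.78 z [ 2.5e-03 -1.0e-04 -1.0e+00] F [-7.6  3.5 28. ] w 0.224 g 60.2
18852 0.054774981395727534 [-0.00397144 -0.0016933  -0.99999068]
```

View pics/f.png

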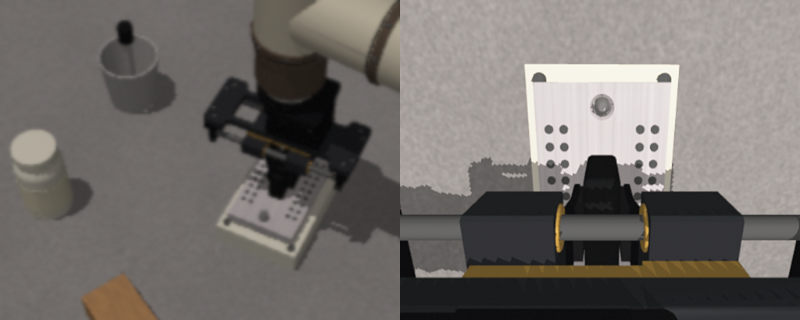

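The dowel is through the hole at (602,105). The plate top measures 54.8 mm, against 54 mm expected on the collars, and is level. The pin stands in the cup at (125,35). Handing in.

```bash
python3 -c "
from plant import *
print(sign_off())"
```

```text
the job is handed in; nothing more can be done
None
```

The job is handed in at about 18.5 s on the robot's clock: the pin stands released in the cup, the plate is held pressed onto its stops with about 28 N, and I didn't touch the bottles or carton; the judge's verdict was not reported.

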